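Ready the tool case for oiling its hinge

ROBOT

A 6-joint arm with a two-finger parallel gripper is mounted at the origin on the work surface. World frame = base frame: x ahead of the robot, y to its left, z up, the work surface at z = 0. Lengths are in m, angles in rad, forces in N, time in s.
With the tool pointing down it reaches from about 0.325 to 0.85 m from the base axis. Payload 15.5 kg.
Tool frame: the origin (TCP) lies midway between the tips of the shut fingers; the grasp point (between the pads) lies 19 mm behind it; z points along the fingers, y is the line along which they close (so a half turn about z gives the same grasp; the last joint's range is limited). The gripper opens to 91 mm and grips with 3 to 60 N. Pads are 32 mm wide; open, the fingers measure 118 mm over their backs; the gripper's body (76 mm by 178 mm) begins 60 mm behind the grasp point.
Start: joints at [1.071, 0.494, 1.345, -0, 1.302, -0.096], TCP at [0.246, 0.574, 0.214] pointing down, gripper open.
Joint ranges: [-2.91, 2.91], [-0.82, 2.16], [0.22, 2.67], [-1.22, 4.37], [0.12, 2.79], [-3.08, 3.08]. Speed limits (rad/s): [1.89, 1.89, 2.57, 3.01, 3.01, 3.01].

INTERFACE

Orientations are given as a unit quaternion [x, y, z, w].
In Python, from rig import * gives the robot as it stands. The module is installed in compiled form; this text tells all that it offers.
- The arm moves only by the tool jog_arm, never from a script. Its argument "steps" is a list of rows, each an object with "offset": the shift along the tool's x, y, z in m, a list of three; "angular": the turn, a rotation vector about the tool's x, y, z in degrees, a list of three. In form: [{"offset": [x, y, z], "angular": [ax, ay, az]}, ...]. A call has 1 to 20 rows; each row shifts and turns the commanded pose from where the row before left it, along the tool's axes as they then stand; what a row does not reach is not made up. A row lasts 1/10 s, in which the tool goes at most 50 mm and 8.59 degrees, less where a joint would pass 70% of its speed; a pose out of reach is approached as far as the arm can. A call is refused whole if a number of a shift passes 0.05 or a number of a turn 8.59, either way. A call with a gripper value outside its range is refused whole. "hand" is the closure in counts, from 0 (fully open) to 255 (shut), set as the call begins (left out, the last holds). The fingers move at their own pace and stop on an object; "force" is the grip in N (left out, the last holds). Time passes only in rows, so rows that do not move let the fingers close. It gives the time, the measured TCP pose, the force, the opening and the grip force at its end, in the units of the state.
- read_state(): the state, without advancing time (a new reading comes with each control period).
- snapshot(name): name is "scene" or "top" or "wrist"; returns (picture, depth): 420x560x3 uint8, red, green, blue; 420x560 float32, m along the optical axis (not along the pixel's ray), 0 where there is no reading.
- camera_params(name): a dict with "fx", "fy", "cx", "cy" (pixels), "position" and "rotation" of the camera in the world. Camera axes: x right, y up, looking along -z (the intrinsics and any distortion apply to the point x, -y, -z); pixel columns grow to the right and rows downward; lengths in m; the calibration is good to about 2 mm. The wrist camera is an equidistant fisheye: a pixel r from the principal point sees the ray r / f radians off the axis. A picture is of the moment at which its call begins: read the wrist's pose just before it. camera_params takes no time and is no camera call; for the wrist camera it gives the pose at the moment of the call.
- hand_in(): hands the job in; it is judged then, once.
Trained networks look in the newest picture that a camera, given by its name, has taken for a name from the list of things; names that differ only in an ending like _2 or _b are one class to them, and where a whole thing is asked for, a point or a joint stands for the part that bears it (a point fixed in the world has none). Each returns a list of dicts, best first, with "p" (0 to 1); they miss things now and then, are a little off and sometimes report something else, mostly with a low value. They report only what shows in the picture. A call takes as long as a camera call. They do not tell look-alikes from the thing itself.
- search_frame(thing, camera): "at" ([x, y, z] in m, in world coordinates, good to about 4 mm: the middle of the surface that is visible of it).
The state is a dict: "t": time; "qpos": joint angles; "qd": joint speeds; "effort": joint torques, N m; "eef_pos": TCP position; "orientation": TCP orientation; "wrist_force": force on the tool from outside, world axes, zero at the start; "moment": the same for the moment, N m; "finger_gap": finger opening in m; "grip_force": force on a finger pad.
Only numpy, scipy, OpenCV 4.12 (cv2) and the standard library are available. Lean on these libraries where they do the work, as an engineer would, in place of code of your own. Each camera call takes 0.05 s, during which the arm holds its last target. There are 200 camera calls.

TASK

The hinge of the steel tool case needs oil. First stand the toppled oil tin upright on the bench and let go of it, so it is ready to hand; then take the case's lid by its carrying handle, swing it up to its balance point, where it would fall neither shut nor open, and finish while still holding it there, keeping hold of the handle. Never let the lid go over backwards, and leave the other things on the bench where they are.

Things in the scene. Friction and masses are not known exactly. Their poses are not given: they have to be found in the camera images.
- tin: Oil tin, bare metal with paper label, loose, about 0.3 kg: a square can 50 (its x) by 50 (its y) by 110 mm (its z), round black cap 22 mm wide on top, ending 133 mm above the base. Origin: middle of the can, 55 mm from its base; z points from base to cap. It starts toppled, cap roughly away from the robot, y level (50 mm wide and 50 high as it lies). Upright, its origin is 55 mm above the bench.
- case: Grey sheet-steel tool case, fixed to the bench, 150 (its x) by 220 (its y) by 100 mm high closed: a 70 mm body and a 30 mm deep lid. Origin: centre of its underside; its -x side is the front with the handle, roughly towards the robot. It includes the lid.
- lid (a joint): Angle of the case's lid, rad: 0 closed (the start), growing as its front edge rises; 1.57 is upright, 2.3 the stop. It swings with hardly any friction: left alone it falls shut below its balance point and open above it. It is a 30 mm deep tray, 0.6 kg, 150 mm from hinge to front edge, and balances at 1.33 rad, about 14 degrees before upright.
- lid_hinge (a point): Point on the hinge axis, mid-width, at the case's far (+x) edge, 70 mm above the bench. The axis runs along the case's y.
- lid_bar (a point): Middle of the lid's carrying handle: a round bar 12 mm thick, 90 mm long, parallel to the hinge, 45 mm in front of the lid's front edge, on two 12 mm arms at its ends. Lid closed: 195 mm in front of the hinge axis, 15 mm above it (85 mm above the bench); it circles the hinge with the lid. Pinched from above, a finger in front and one behind, it turns between them.
- socket: Bystander: dark deep socket, a tube 38 mm wide and 75 mm high standing on the bench near the robot. Origin: centre of its underside.
- puck: Bystander: flat dark steel disc, 52 mm wide, 12 mm high, beyond the work. Origin: centre of its underside.
- grease: Bystander: blue can 60 mm wide, 80 mm high, standing at the robot's left. Origin: centre of its underside.
Things that resemble listed ones, but are neither listed nor needed, are in the scene too. What is meant by the tin is not blue, and is the smaller of those in its own colour.

How it is judged:
By the outcome, as a careful person would: the job done as asked, in the order asked, and still so for the second after the job is handed in, while the arm keeps its last pose, push and grip.
It also fails if it takes over 64 s, if anything falls off the work surface, if the arm or the gripper's body presses on something with over 40 N, if the wrist force passes 120 N, or if a joint passes its speed limit or range.

## Working session

There is one attempt and no reset: what is moved stays moved. The work goes in short steps, Python scripts to look and compute and a tool call to move; the robot and the scene stay as the last step left them, time stands still between calls to the robot, and variables do not carry over. Pictures are saved under pics/ and viewed, at most 10 in all, crops included, and the job is handed in when it is done.

Besides the shell and the picture viewer there is one more tool, called after "Call:" by a JSON object that holds its "name" and its "arguments", one argument or row to a line. jog_arm: Moves the arm, as the interface text tells. Its arguments: {"type":"object","properties":{"steps":{"type":"array","items":{"type":"object","properties":{"offset":{"type":"array","items":{"type":"number"}},"angular":{"type":"array","items":{"type":"number"}}}}},"hand":{"type":"number"},"force":{"type":"number"}},"required":["steps"]}

```bash
mkdir -p pics; cat > h.py <<'E'
from rig import *
import numpy as np, cv2
from scipy.spatial.transform import Rotation as R
def cloud(name):
    im,d=snapshot(name); c=camera_params(name)
    v,u=np.mgrid[:420,:560]
    x=(u-c['cx'])/c['fx']*d; y=-(v-c['cy'])/c['fy']*d
    P=np.stack([x,y,-d],-1)@np.array(c['rotation']).T+np.array(c['position'])
    P[d==0]=np.nan
    return im,P
def save(im,n): cv2.imwrite('pics/'+n,cv2.cvtColor(im,cv2.COLOR_RGB2BGR))
E
python3 - <<'E'
from h import *
s=read_state(); print({k:np.round(v,3) for k,v in s.items()})
a,P=cloud('scene'); b,Q=cloud('top')
np.savez('a.npz',a=a,P=P,b=b,Q=Q)
save(a,'scene0.png');save(b,'top0.png')
for cam in('scene','top'):
  c=camera_params(cam); print(cam,np.round(c['position'],3),c['fx'],np.round(c['rotation'],3).tolist())
  for t in('tin','case','lid_bar','socket','puck','grease'):
    print(cam,t,[(np.round(r['at'],3).tolist(),round(r['p'],2)) for r in search_frame(t,cam)])
E
```

```text
{'t': np.float64(0.0), 'qpos': array([ 1.07 ,  0.494,  1.346, -0.   ,  1.303, -0.096]), 'qd': array([-0.001, -0.   ,  0.   , -0.   ,  0.   , -0.   ]), 'effort': array([ 5.0000e-03, -8.7884e+01, -3.8187e+01,  7.1000e-02,  5.3000e-02,
       -0.0000e+00]), 'eef_pos': array([0.246, 0.574, 0.213]), 'orientation': array([ 0.201,  0.98 , -0.001, -0.   ]), 'wrist_force': array([-0.051,  0.369, -0.747]), 'moment': array([-0.034, -0.035,  0.07 ]), 'grip_force': np.float64(0.0), 'finger_gap': np.float64(0.091)}Traceback (most recent call last):
  File "<stdin>", line 3, in <module>
  File "h.py", line 8, in cloud
    P=np.stack([x,y,-d],-1)@np.array(c['rotation']).T+np.array(c['position'])
      ~~~~~~~~~~~~~~~~~~~~~^~~~~~~~~~~~~~~~~~~~~~~~~~
ValueError: matmul: Input operand 1 has a mismatch in its core dimension 0, with gufunc signature (n?,k),(k,m?)->(n?,m?) (size 4 is different from 3)
```

Rotation is a quaternion.

```bash
sed -i "s/np.array(c\['rotation'\]).T/R.from_quat(c['rotation']).as_matrix().T/" h.py
python3 - <<'E'
from h import *
a,P=cloud('scene'); b,Q=cloud('top')
np.savez('a.npz',a=a,P=P,b=b,Q=Q)
save(a,'scene0.png');save(b,'top0.png')
for cam in('scene','top'):
  c=camera_params(cam); print({k:np.round(v,3) for k,v in c.items()})
  for t in('tin','case','lid_bar','socket','puck','grease'):
    print(cam,t,[(np.round(r['at'],3).tolist(),round(r['p'],2)) for r in search_frame(t,cam)])
E
```

```text
{'fx': np.float64(456.039), 'fy': np.float64(456.039), 'cx': np.float64(269.49), 'cy': np.float64(209.461), 'position': array([ 1.227, -0.436,  0.781]), 'rotation': array([0.377, 0.198, 0.426, 0.798])}
scene tin [([0.403, 0.152, 0.036], 0.96), ([0.606, 0.306, 0.055], 0.69), ([0.585, 0.127, 0.051], 0.6)]
scene case [([0.606, -0.256, 0.102], 0.74)]
scene lid_bar [([0.586, -0.26, 0.103], 0.64)]
scene socket []
scene puck [([0.762, -0.005, 0.014], 0.78)]
scene grease [([0.371, 0.321, 0.057], 0.72), ([0.586, -0.255, 0.103], 0.56)]
{'fx': np.float64(426.291), 'fy': np.float64(426.291), 'cx': np.float64(278.66), 'cy': np.float64(211.994), 'position': array([0.445, 0.042, 1.04 ]), 'rotation': array([-0.034,  0.048,  0.707, -0.704])}
top tin [([0.589, 0.315, 0.066], 0.81), ([0.57, 0.134, 0.049], 0.78)]
top case [([0.562, -0.232, 0.104], 0.61)]
top lid_bar [([0.563, -0.239, 0.1], 0.55)]
top socket [([0.42, 0.014, 0.078], 0.7)]
top puck [([0.754, -0.004, 0.01], 0.65)]
top grease [([0.355, 0.327, 0.083], 0.78)]
```

View pics/scene0.png

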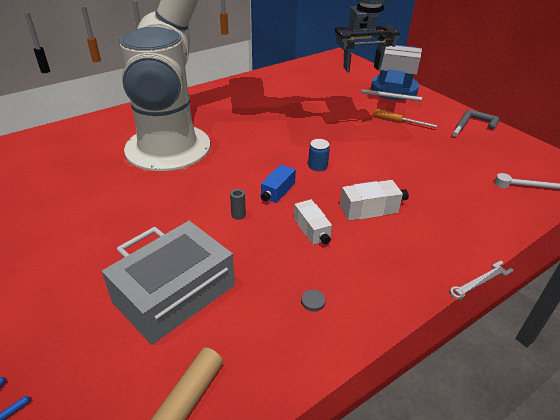

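View pics/top0.png

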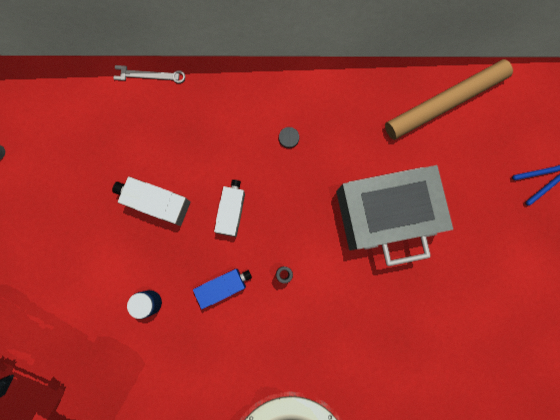

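Tin candidates, by scene pixel: blue can (278,183), large white can (372,199), small white can (313,221; top view 229,211). The tin isn't blue and is the smaller of its colour, so it's the one at (313,221). The case is at (170,280) with its bar at (140,240).

```bash
python3 - <<'E'
from h import *
z=np.load('a.npz');a,P,b,Q=[z[k] for k in 'aPbQ']
save(cv2.resize(a[150:260,240:430],None,fx=4,fy=4,interpolation=cv2.INTER_CUBIC),'crop.png')
def rect(M,pts,n):
    x=pts[:,:2].astype(np.float32); (c,s,an)=cv2.minAreaRect(x); print(n,len(x),'c',np.round(c,4),'size',np.round(s,4),'ang',round(an,2),'z',np.round(np.percentile(pts[:,2],[5,50,95]),4), 'box',np.round(cv2.boxPoints((c,s,an)),3).tolist())
for nm,I,C in(('scene',a,P),('top',b,Q)):
    br=(I.min(-1)>110)
    m=(C[...,0]>.49)&(C[...,0]<.68)&(C[...,1]>.06)&(C[...,1]<.22)
    rect(0,C[m&(C[...,2]>.042)&(C[...,2]<.058)],nm+' tin top')
    rect(0,C[m&(C[...,2]>.012)],nm+' tin all')
    m=(C[...,0]>.35)&(C[...,0]<.75)&(C[...,1]>-.4)&(C[...,1]<-.08)
    top=m&(C[...,2]>.093)&(C[...,2]<.11); rect(0,C[top],nm+' lid+')
    bar=m&(C[...,2]>.07)&(C[...,2]<.097)&(C[...,0]<.48); rect(0,C[bar],nm+' bar')
    m=(abs(C[...,0]-.42)<.05)&(abs(C[...,1]-.014)<.05)&(C[...,2]>.02); rect(0,C[m],nm+' socket')
E
```

```text
scene tin top 657 c [0.5687 0.1405] size [0.0525 0.1142] ang 80.06 z [0.0449 0.0499 0.0525] box [[0.5080000162124634, 0.125], [0.6200000047683716, 0.10499999672174454], [0.6290000081062317, 0.15700000524520874], [0.5170000195503235, 0.17599999904632568]]
scene tin all 1054 c [0.5795 0.1384] size [0.053  0.1354] ang 78.93 z [0.0181 0.0484 0.0522] box [[0.5080000162124634, 0.125], [0.640999972820282, 0.0989999994635582], [0.6510000228881836, 0.1509999930858612], [0.5180000066757202, 0.1770000010728836]]
scene lid+ 6018 c [ 0.5554 -0.2431] size [0.1849 0.2218] ang 11.23 z [0.0976 0.1002 0.1024] box [[0.4429999887943268, -0.15199999511241913], [0.4860000014305115, -0.3700000047683716], [0.6679999828338623, -0.33399999141693115], [0.6240000128746033, -0.11599999666213989]]
scene bar 296 c [ 0.4589 -0.2346] size [0.04   0.1581] ang 0.73 z [0.0836 0.0892 0.0918] box [[0.43799999356269836, -0.15600000321865082], [0.4399999976158142, -0.3140000104904175], [0.47999998927116394, -0.31299999356269836], [0.4779999852180481, -0.1550000011920929]]
scene socket 341 c [0.4211 0.0125] size [0.0371 0.0
[... 850 characters left out ...]
0463257, -0.15600000321865082], [0.4690000116825104, -0.37400001287460327], [0.6639999747276306, -0.335999995470047], [0.6209999918937683, -0.11800000071525574]]
top bar 363 c [ 0.4579 -0.2294] size [0.1661 0.0425] ang 89.51 z [0.0856 0.0901 0.0934] box [[0.4359999895095825, -0.31200000643730164], [0.4779999852180481, -0.31299999356269836], [0.47999998927116394, -0.1469999998807907], [0.43700000643730164, -0.1459999978542328]]
top socket 169 c [0.4185 0.013 ] size [0.0362 0.0349] ang 44.25 z [0.0466 0.0749 0.0774] box [[0.3930000066757202, 0.013000000268220901], [0.4180000126361847, -0.012000000104308128], [0.4440000057220459, 0.013000000268220901], [0.4189999997615814, 0.03799999877810478]]
```

View pics/crop.png

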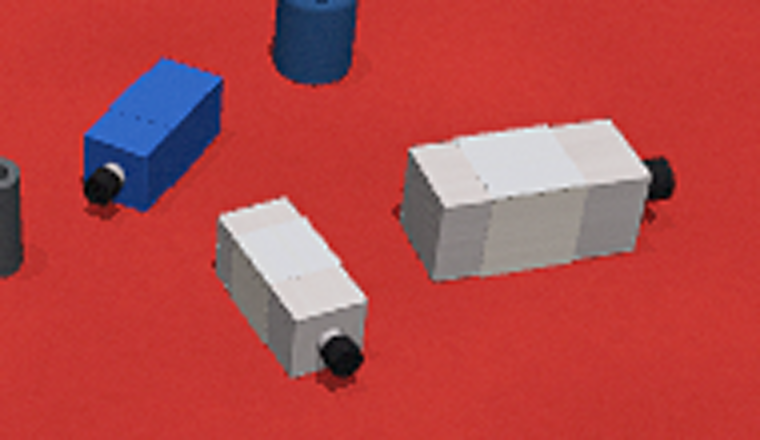

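The crop confirms the small white can (crop 290,290): bare metal with a paper label, 51 x 110 mm, cap away from the robot. Tin centre is (0.567, 0.140), with its axis at -11°. I'll grip it cap-side of the middle with the tool leaned about 30° back, then turn it 90° about the finger line.

Call:
{"name": "jog_arm", "arguments": {
  "steps": [
    {"angular": [0,0,-6.1],"offset": [0,0,0]},
    {"angular": [0,0,-6.1],"offset": [0,0,0]},
    {"offset": [-0.034,-0.026,0],"angular": [0,0,0]},
    {"offset": [-0.034,-0.026,0],"angular": [0,0,0]},
    {"offset": [-0.034,-0.026,0],"angular": [0,0,0]},
    {"offset": [-0.034,-0.026,0],"angular": [0,0,0]},
    {"offset": [-0.034,-0.026,0],"angular": [0,0,0]},
    {"offset": [-0.034,-0.026,0],"angular": [0,0,0]},
    {"offset": [-0.034,-0.026,0],"angular": [0,0,0]},
    {"offset": [-0.034,-0.026,0],"angular": [0,0,0]},
    {"offset": [-0.034,-0.026,0],"angular": [0,0,0]},
    {"offset": [-0.034,-0.026,0],"angular": [0,0,0]},
    {"offset": [-0.034,-0.026,0],"angular": [0,0,0]},
    {"offset": [-0.034,-0.026,0],"angular": [0,0,0]},
    {"offset": [-0.034,-0.026,0],"angular": [0,0,0]},
    {"offset": [-0.034,-0.026,0],"angular": [0,0,0]},
    {"angular": [0,7.5,0],"offset": [0,0,0]},
    {"angular": [0,7.5,0],"offset": [0,0,0]},
    {"angular": [0,7.5,0],"offset": [0,0,0]},
    {"angular": [0,7.5,0],"offset": [0,0,0]}
  ],
  "hand": 0,
  "force": 25
}}

```text
t: 2.75
eef_pos: [0.6444, 0.1261, 0.2147]
orientation: [0.092, 0.961, 0.025, -0.259]
wrist_force: [0.3, -0.4, -0.4]
finger_gap: 0.091
grip_force: 0.0
```

```bash
cat >> h.py <<'E'
def pose():
    s=read_state(); return np.array(s['eef_pos']),R.from_quat(s['orientation']),s
def frame(ydir,tilt):
    "tool y along ydir (horizontal), leaned tilt deg about tool y from straight down"
    y=np.array([*ydir,0]); y/=np.linalg.norm(y); z=np.array([0,0,-1.]); x=np.cross(y,z)
    return R.from_matrix(np.c_[x,y,z])*R.from_euler('y',tilt,degrees=True)
def togo(G,F,back=0):
    p,r,s=pose(); z=F.apply([0,0,1]); T=np.array(G)+(.019-back)*z
    print('t',round(s['t'],2),'p',np.round(p,4),'z',np.round(r.apply([0,0,1]),3),'y',np.round(r.apply([0,1,0]),3),'q',np.round(s['qpos'],2),'gap',round(float(s['finger_gap']),4),'F',np.round(s['wrist_force'],1))
    print('turn(tool,deg)',np.round(np.degrees((r.inv()*F).as_rotvec()),2),'shift in target frame',np.round(F.inv().apply(T-p),4),'in current',np.round(r.inv().apply(T-p),4))
E
python3 -c "
from h import *
togo([.592,.136,.034],frame([.19,.982],30),.12)"
```

```text
t 2.75 p [0.6444 0.1261 0.2147] z [-0.494  0.096 -0.864] y [0.191 0.982 0.001] q [ 0.04  0.84  0.78  0.13  2.03 -1.31] gap 0.091 F [ 0.3 -0.4 -0.4]
turn(tool,deg) [ 0.05 -0.21 -0.02] shift in target frame [-0.0442 -0.0002  0.0822] in current [-0.0445 -0.0003  0.082 ]
```

Call:
{"name": "jog_arm", "arguments": {
  "steps": [
    {"offset": [-0.022,0,0.03],"angular": [0,0,0]},
    {"offset": [-0.022,0,0.03],"angular": [0,0,0]},
    {"offset": [0,0,0.03],"angular": [0,0,0]},
    {"offset": [0,0,0.03],"angular": [0,0,0]},
    {"offset": [0,0,0.03],"angular": [0,0,0]},
    {"offset": [0,0,0.026],"angular": [0,0,0]},
    {"offset": [0,0,0.026],"angular": [0,0,0]},
    {"offset": [0,0,0],"angular": [0,0,0]},
    {"offset": [0,0,0],"angular": [0,0,0]}
  ]
}}

```text
t: 3.65
eef_pos: [0.5828, 0.1384, 0.0175]
orientation: [0.093, 0.961, 0.025, -0.258]
wrist_force: [0.8, 0.7, 0.1]
finger_gap: 0.0913
grip_force: 0.0
```

```bash
python3 -c "
from h import *
togo([.592,.136,.034],frame([.19,.982],30),0)"
```

```text
t 3.65 p [0.5828 0.1384 0.0175] z [-0.491  0.095 -0.866] y [ 0.191  0.982 -0.   ] q [ 0.06  0.94  1.14  0.12  1.58 -1.35] gap 0.0913 F [0.8 0.7 0.1]
turn(tool,deg) [ 0.02  0.   -0.04] shift in target frame [ 0.     -0.0006 -0.0001] in current [ 0.     -0.0006 -0.0001]
```

Close on it, lift straight up (world up here is tool x -0.5·…, z -0.866).

Call:
{"name": "jog_arm", "arguments": {
  "steps": [
    {"offset": [0,0,0],"angular": [0,0,0]},
    {"offset": [0,0,0],"angular": [0,0,0]},
    {"offset": [0,0,0],"angular": [0,0,0]},
    {"offset": [0,0,0],"angular": [0,0,0]},
    {"offset": [0,0,0],"angular": [0,0,0]},
    {"offset": [0,0,0],"angular": [0,0,0]},
    {"offset": [0,0,0],"angular": [0,0,0]},
    {"offset": [0,0,0],"angular": [0,0,0]}
  ],
  "hand": 255,
  "force": 25
}}

```text
t: 4.45
eef_pos: [0.5824, 0.1384, 0.0171]
orientation: [0.093, 0.962, 0.025, -0.257]
wrist_force: [0.9, 0.6, 3.1]
finger_gap: 0.0502
grip_force: 25.0
```

Call:
{"name": "jog_arm", "arguments": {
  "steps": [
    {"offset": [-0.01,0,-0.017],"angular": [0,0,0]},
    {"offset": [-0.015,0,-0.026],"angular": [0,0,0]},
    {"offset": [-0.015,0,-0.026],"angular": [0,0,0]},
    {"offset": [-0.015,0,-0.026],"angular": [0,0,0]},
    {"offset": [-0.015,0,-0.026],"angular": [0,0,0]},
    {"offset": [0,0,0],"angular": [0,-6,0]},
    {"offset": [0,0,0],"angular": [0,-6,0]},
    {"offset": [0,0,0],"angular": [0,-6,0]},
    {"offset": [0,0,0],"angular": [0,-6,0]},
    {"offset": [0,0,0],"angular": [0,-6,0]},
    {"offset": [0,0,0],"angular": [0,-6,0]},
    {"offset": [0,0,0],"angular": [0,-6,0]},
    {"offset": [0,0,0],"angular": [0,-6,0]},
    {"offset": [0,0,0],"angular": [0,-6,0]},
    {"offset": [0,0,0],"angular": [0,-6,0]},
    {"offset": [0,0,0],"angular": [0,-6,0]},
    {"offset": [0,0,0],"angular": [0,-6,0]},
    {"offset": [0,0,0],"angular": [0,-6,0]},
    {"offset": [0,0,0],"angular": [0,-6,0]},
    {"offset": [0,0,0],"angular": [0,-6,0]}
  ]
}}

```text
t: 6.45
eef_pos: [0.7361, 0.1148, 0.1387]
orientation: [0.101, 0.926, -0.058, 0.359]
wrist_force: [0.2, -0.9, -2.7]
finger_gap: 0.0498
grip_force: 25.0
```

```bash
python3 -c "
from h import *
togo([.592,.136,.086],frame([.19,.982],-60),0)
a,P=cloud('scene'); save(cv2.resize(a[100:320,200:480],None,fx=2.5,fy=2.5),'lift.png')"
```

```text
t 6.45 p [0.7361 0.1148 0.1387] z [ 0.653 -0.18  -0.735] y [ 0.229  0.973 -0.035] q [ 0.23  0.6   1.74 -1.22  0.35 -0.04] gap 0.0498 F [ 0.2 -0.9 -2.7]
turn(tool,deg) [ -3.06 -17.39   0.1 ] shift in target frame [ 0.1184 -0.0065 -0.0807] in current [ 0.1371 -0.0096 -0.0411]
```

View pics/lift.png

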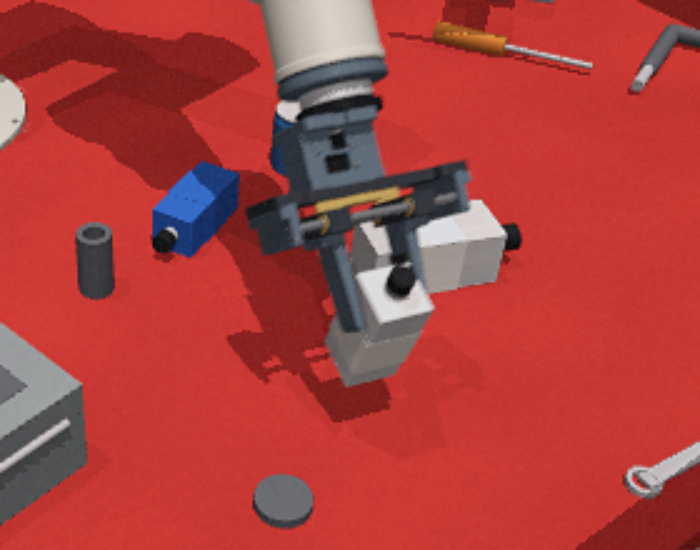

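```bash
cat > k.py <<'E'
import numpy as np
from scipy.optimize import least_squares
D=[(.494,1.346,1.303,.6245,.2135),(.84,.78,2.03,.6566,.2147),(.94,1.14,1.58,.599,.0175)]
f=lambda v,q2,q3,q5:(v[0]*np.sin(q2)+v[1]*np.sin(q2+q3)+v[2]*np.sin(q2+q3+q5),v[3]+v[0]*np.cos(q2)+v[1]*np.cos(q2+q3)+v[2]*np.cos(q2+q3+q5))
s=least_squares(lambda v:np.concatenate([np.subtract(f(v,*d[:3]),d[3:]) for d in D]),[.4,.4,.2,.3]);v=s.x
print(v,s.fun)
for zt in(.08,.1):
 for e in (20,30,40,50):
  for r in np.arange(.45,1.0,.05):
   th=np.radians(90+e); x=r-v[2]*np.sin(th); z=zt-.0-v[3]-v[2]*np.cos(th); d=np.hypot(x,z)
   c=(d*d-v[0]**2-v[1]**2)/2/v[0]/v[1]
   if abs(c)>1: continue
   q3=np.arccos(c); q2=np.arctan2(x,z)-np.arctan2(v[1]*np.sin(q3),v[0]+v[1]*np.cos(q3)); q5=th-q2-q3
   print(zt,e,round(r,2),np.round([q2,q3,q5],2),'ok' if q5>.15 and q3>.25 else ('flip' if -2.7<q5<-.15 and q3>.25 else ''))
E
python3 k.py
```

```text
[0.48741437 0.40581102 0.26432225 0.15142632] [-0.00256884 -0.00518602 -0.0169989   0.01120695  0.01797143 -0.00602093]
0.08 20 0.45 [ 0.52  2.72 -1.32] flip
0.08 20 0.5 [ 0.51  2.6  -1.19] flip
0.08 20 0.55 [ 0.53  2.48 -1.08] flip
0.08 20 0.6 [ 0.56  2.35 -0.99] flip
0.08 20 0.65 [ 0.59  2.22 -0.9 ] flip
0.08 20 0.7 [ 0.64  2.09 -0.81] flip
0.08 20 0.75 [ 0.69  1.96 -0.73] flip
0.08 20 0.8 [ 0.74  1.82 -0.64] flip
0.08 20 0.85 [ 0.8   1.67 -0.56] flip
0.08 20 0.9 [ 0.87  1.51 -0.46] flip
0.08 20 0.95 [ 0.95  1.34 -0.37] flip
0.08 30 0.45 [ 0.33  2.66 -0.89] flip
0.08 30 0.5 [ 0.37  2.54 -0.81] flip
0.08 30 0.55 [ 0.41  2.41 -0.73] flip
0.08 30 0.6 [ 0.46  2.29 -0.66] flip
0.08 30 0.65 [ 0.52  2.16 -0.59] flip
0.08 30 0.7 [ 0.57  2.03 -0.51] flip
0.08 30 0.75 [ 0.63  1.9  -0.44] flip
0.08 30 0.8 [ 0.7   1.75 -0.36] flip
0.08 30 0.85 [ 0.77  1.6  -0.27] flip
0.08 30 0.9 [ 0.84  1.44 -0.19] flip
0.08 30 0.95 [ 0.92  1.26 -0.09] 
0.08 40 0.45 [ 0.21  2.56 -0.5 ] flip
0.08 40 0.5 [ 0.27  2.45 -0.45] flip
0.08 40 0.55 [ 0.34  2.33 -0.4 ] flip
0.08 40 0.6 [ 0.4   2.21 -0.34] flip
0.08 40 
[... 1406 characters left out ...]
  2.54 -0.42] flip
0.1 40 0.5 [ 0.22  2.43 -0.38] flip
0.1 40 0.55 [ 0.29  2.31 -0.33] flip
0.1 40 0.6 [ 0.36  2.19 -0.28] flip
0.1 40 0.65 [ 0.43  2.07 -0.23] flip
0.1 40 0.7 [ 0.5   1.93 -0.17] flip
0.1 40 0.75 [ 0.57  1.8  -0.1 ] 
0.1 40 0.8 [ 0.65  1.65 -0.03] 
0.1 40 0.85 [0.73 1.49 0.05] 
0.1 40 0.9 [0.81 1.32 0.14] 
0.1 40 0.95 [0.91 1.13 0.24] ok
0.1 50 0.45 [ 0.1   2.44 -0.09] 
0.1 50 0.5 [ 0.19  2.32 -0.07] 
0.1 50 0.55 [ 0.27  2.21 -0.03] 
0.1 50 0.6 [0.35 2.08 0.01] 
0.1 50 0.65 [0.42 1.96 0.06] 
0.1 50 0.7 [0.5  1.82 0.12] 
0.1 50 0.75 [0.58 1.68 0.19] ok
0.1 50 0.8 [0.66 1.53 0.26] ok
0.1 50 0.85 [0.75 1.36 0.34] ok
0.1 50 0.9 [0.84 1.17 0.43] ok
0.1 50 0.95 [0.95 0.95 0.54] ok
```

The wrist runs into joint 4's limit, because the tool points right of radial. I'll un-tilt, yaw left of radial where joint 4 has range, and tilt again.

Call:
{"name": "jog_arm", "arguments": {
  "steps": [
    {"offset": [0,0,-0.02],"angular": [0,7,0]},
    {"offset": [0,0,-0.02],"angular": [0,7,0]},
    {"offset": [0,0,-0.01],"angular": [0,7,0]},
    {"offset": [0,0,-0.01],"angular": [0,7,0]},
    {"offset": [0,0,0],"angular": [0,7,0]}
  ]
}}

```text
t: 7.0
eef_pos: [0.7214, 0.1057, 0.1699]
orientation: [0.122, 0.977, -0.055, 0.165]
wrist_force: [1.0, -1.7, -5.1]
finger_gap: 0.05
grip_force: 25.0
```

```bash
python3 -c "
from h import *
a=np.radians(32)
togo([.65,.12,.2],frame([-np.sin(a),np.cos(a)],-10),0)"
```

```text
t 7.0 p [0.7214 0.1057 0.1699] z [ 0.309 -0.147 -0.94 ] y [ 0.256  0.964 -0.067] q [ 0.16  0.57  1.4  -0.25  0.89 -1.04] gap 0.05 F [ 1.  -1.7 -5.1]
turn(tool,deg) [-15.48   7.54 -44.38] shift in target frame [ 0.047   0.0499 -0.0198] in current [ 0.0626 -0.0028 -0.0342]
```

Call:
{"name": "jog_arm", "arguments": {
  "steps": [
    {"offset": [0,0,0],"angular": [-2.6,1.26,-7.4]},
    {"offset": [0,0,0],"angular": [-2.6,1.26,-7.4]},
    {"offset": [0,0,0],"angular": [-2.6,1.26,-7.4]},
    {"offset": [0,0,0],"angular": [-2.6,1.26,-7.4]},
    {"offset": [0,0,0],"angular": [-2.6,1.26,-7.4]},
    {"offset": [0,0,0],"angular": [-2.6,1.26,-7.4]},
    {"offset": [0.024,0.025,-0.01],"angular": [0,0,0]},
    {"offset": [0.023,0.025,-0.01],"angular": [0,0,0]},
    {"offset": [0,0,0],"angular": [0,-5,0]},
    {"offset": [0,0,0],"angular": [0,-5,0]},
    {"offset": [0,0,0],"angular": [0,-5,0]},
    {"offset": [0,0,0],"angular": [0,-5,0]},
    {"offset": [0,0,0],"angular": [0,-5,0]}
  ]
}}

```text
t: 8.3
eef_pos: [0.653, 0.1205, 0.1798]
orientation: [-0.263, 0.918, 0.08, 0.286]
wrist_force: [0.7, 2.5, -3.6]
finger_gap: 0.0498
grip_force: 25.0
```

```bash
python3 -c "
from h import *
a=np.radians(32)
togo([.65,.12,.2],frame([-np.sin(a),np.cos(a)],-60),0)"
```

```text
t 8.3 p [0.653  0.1205 0.1798] z [ 0.483  0.298 -0.823] y [-0.528  0.849 -0.004] q [-0.09  0.43  1.8   0.74  0.53 -2.8 ] gap 0.0498 F [ 0.7  2.5 -3.6]
turn(tool,deg) [ -0.21 -25.41   0.08] shift in target frame [-0.0161  0.0012  0.0065] in current [-0.0173  0.0012 -0.001 ]
```

```bash
python3 -c "
from h import *
a=np.radians(10)
togo([.817,.147,.19],frame([-np.sin(a),np.cos(a)],-35),0)"
```

```text
t 8.3 p [0.653  0.1205 0.1798] z [ 0.483  0.298 -0.823] y [-0.528  0.849 -0.004] q [-0.09  0.43  1.8   0.74  0.53 -2.8 ] gap 0.0498 F [ 0.7  2.5 -3.6]
turn(tool,deg) [12.33 -0.37 18.1 ] shift in target frame [-0.1419 -0.0023  0.1059] in current [-0.1313 -0.0682  0.0974]
```

Call:
{"name": "jog_arm", "arguments": {
  "steps": [
    {"offset": [0,0,0],"angular": [3.1,-0.1,4.5]},
    {"offset": [0,0,0],"angular": [3.1,-0.1,4.5]},
    {"offset": [0,0,0],"angular": [3.1,-0.1,4.5]},
    {"offset": [0,0,0],"angular": [3.1,-0.1,4.5]},
    {"offset": [-0.028,0,0.021],"angular": [0,0,0]},
    {"offset": [-0.028,0,0.021],"angular": [0,0,0]},
    {"offset": [-0.028,0,0.021],"angular": [0,0,0]},
    {"offset": [-0.028,0,0.021],"angular": [0,0,0]},
    {"offset": [-0.028,0,0.021],"angular": [0,0,0]},
    {"offset": [0,0,0],"angular": [0,-3,0]},
    {"offset": [0,0,0],"angular": [0,-3,0]},
    {"offset": [0,0,0],"angular": [0,-3,0]},
    {"offset": [0,0,0],"angular": [0,-2,0]},
    {"offset": [0,0,0],"angular": [0,0,0]}
  ]
}}

```text
t: 9.7
eef_pos: [0.8221, 0.1584, 0.1702]
orientation: [-0.101, 0.917, 0.041, 0.384]
wrist_force: [0.1, 0.3, -3.6]
finger_gap: 0.05
grip_force: 25.0
```

```bash
python3 -c "
from h import *
a=np.radians(10)
togo([.817,.147,.09],frame([-np.sin(a),np.cos(a)],-46),0)"
```

```text
t 9.7 p [0.8221 0.1584 0.1702] z [ 0.696  0.154 -0.702] y [-0.218  0.976 -0.002] q [ 0.08  0.62  1.6   0.63  0.17 -2.29] gap 0.05 F [ 0.1  0.3 -3.6]
turn(tool,deg) [ 1.77 -0.55  1.87] shift in target frame [ 0.0625 -0.0103  0.0696] in current [ 0.0622 -0.0104  0.0699]
```

Call:
{"name": "jog_arm", "arguments": {
  "steps": [
    {"offset": [0.009,0,0.019],"angular": [0,0,0]},
    {"offset": [0.009,0,0.019],"angular": [0,0,0]},
    {"offset": [0.009,0,0.019],"angular": [0,0,0]},
    {"offset": [0.009,0,0.019],"angular": [0,0,0]},
    {"offset": [0,0,0],"angular": [0,0,0]},
    {"offset": [0,0,0],"angular": [0,0,0]}
  ]
}}

```text
t: 10.3
eef_pos: [0.8542, 0.163, 0.0956]
orientation: [-0.103, 0.917, 0.045, 0.383]
wrist_force: [-0.8, 0.4, -3.3]
finger_gap: 0.0498
grip_force: 25.0
```

```bash
python3 -c "
from h import *
a=np.radians(12)
togo([.82,.160,.086],frame([-np.sin(a),np.cos(a)],-50),0)
a,P=cloud('scene'); save(cv2.resize(a[100:320,200:480],None,fx=2.5,fy=2.5),'low.png')"
```

```text
t 10.3 p [0.8542 0.163  0.0956] z [ 0.693  0.162 -0.703] y [-0.224  0.975  0.004] q [ 0.08  0.76  1.55  1.16  0.12 -2.84] gap 0.0498 F [-0.8  0.4 -3.3]
turn(tool,deg) [ 0.88 -4.66  0.47] shift in target frame [ 0.0292  0.0042 -0.001 ] in current [0.0292 0.0044 0.0015]
```

View pics/low.png

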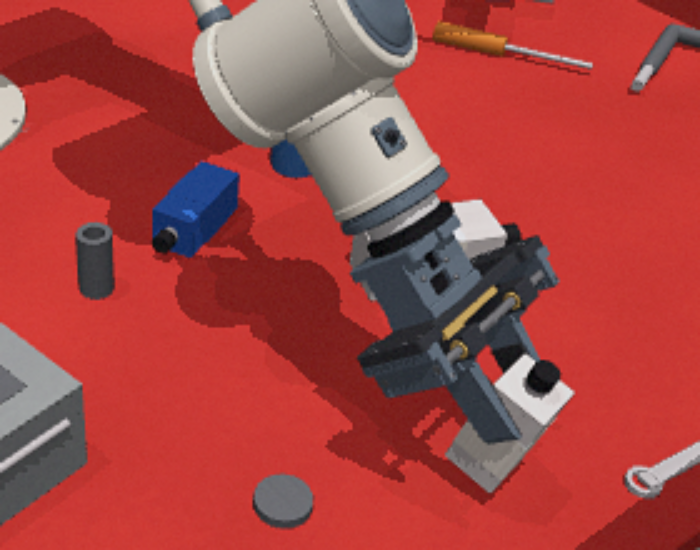

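Near-singular here, and close to the bench edge. A cleaner way is to lay the tin back down, re-grip with a larger backward lean (about 52°), then turn it up.

Call:
{"name": "jog_arm", "arguments": {
  "steps": [
    {"offset": [-0.01,0,-0.03],"angular": [0,5,0]},
    {"offset": [-0.01,0,-0.03],"angular": [0,5,0]},
    {"offset": [-0.01,0,-0.03],"angular": [0,5,0]},
    {"offset": [0,0,-0.03],"angular": [0,5,0]},
    {"offset": [0,0,-0.02],"angular": [0,5,0]},
    {"offset": [0,0,0],"angular": [0,6,0]},
    {"offset": [0,0,0],"angular": [0,6,0]},
    {"offset": [0,0,0],"angular": [0,6,0]},
    {"offset": [0,0,0],"angular": [0,6,0]},
    {"offset": [0,0,0],"angular": [0,6,0]},
    {"offset": [0,0,0],"angular": [0,6,0]},
    {"offset": [0,0,0],"angular": [0,6,0]},
    {"offset": [0,0,0],"angular": [0,6,0]}
  ]
}}

```text
t: 11.65
eef_pos: [0.8129, 0.1679, 0.1756]
orientation: [-0.132, 0.981, -0.002, -0.142]
wrist_force: [1.8, 0.0, -4.9]
finger_gap: 0.0497
grip_force: 25.0
```

```bash
python3 -c "
from h import *
a=np.radians(12)
togo([.59,.138,.0345],frame([-np.sin(a),np.cos(a)],30),0)"
```

```text
t 11.65 p [0.8129 0.1679 0.1756] z [-0.279 -0.042 -0.959] y [-0.26   0.965  0.033] q [ 0.13  1.08  0.26 -0.    2.09 -1.71] gap 0.0497 F [ 1.8  0.  -4.9]
turn(tool,deg) [ 0.56 13.69  3.57] shift in target frame [0.1236 0.0171 0.2533] in current [0.1788 0.0243 0.2172]
```

Call:
{"name": "jog_arm", "arguments": {
  "steps": [
    {"offset": [0.032,0.003,0.009],"angular": [0,0,0]},
    {"offset": [0.032,0.003,0.009],"angular": [0,0,0]},
    {"offset": [0.032,0.003,0.009],"angular": [0,0,0]},
    {"offset": [0.032,0.003,0.009],"angular": [0,0,0]},
    {"offset": [0.032,0.003,0.009],"angular": [0,0,0]},
    {"offset": [0.032,0.003,0.009],"angular": [0,0,0]},
    {"offset": [0.032,0.003,0.009],"angular": [0,0,0]},
    {"offset": [0,0,0],"angular": [0.3,6.8,1.8]},
    {"offset": [0,0,0],"angular": [0.3,6.8,1.8]},
    {"offset": [0,0,0],"angular": [0,0,0]}
  ]
}}

```text
t: 12.65
eef_pos: [0.588, 0.127, 0.1752]
orientation: [-0.102, 0.96, -0.028, -0.258]
wrist_force: [-1.1, -0.9, -4.8]
finger_gap: 0.0501
grip_force: 25.0
```

```bash
python3 -c "
from h import *
a=np.radians(12)
togo([.59,.138,.0345],frame([-np.sin(a),np.cos(a)],30),0)"
```

```text
t 12.65 p [0.588  0.127  0.1752] z [-0.49  -0.107 -0.865] y [-0.21   0.978 -0.002] q [ 0.14  0.79  0.99 -0.04  1.88 -1.65] gap 0.0501 F [-1.1 -0.9 -4.8]
turn(tool,deg) [-0.15 -0.09  0.07] shift in target frame [-0.074   0.0103  0.1387] in current [-0.0743  0.0106  0.1385]
```

Call:
{"name": "jog_arm", "arguments": {
  "steps": [
    {"offset": [-0.013,0.002,0.023],"angular": [0,0,0]},
    {"offset": [-0.013,0.002,0.023],"angular": [0,0,0]},
    {"offset": [-0.013,0.002,0.023],"angular": [0,0,0]},
    {"offset": [-0.013,0.002,0.023],"angular": [0,0,0]},
    {"offset": [-0.011,0.001,0.02],"angular": [0,0,0]},
    {"offset": [-0.007,0.001,0.014],"angular": [0,0,0]},
    {"offset": [-0.004,0,0.0125],"angular": [0,0,0]},
    {"offset": [0,0,0],"angular": [0,0,0]},
    {"offset": [0,0,0],"angular": [0,0,0]}
  ]
}}

```text
t: 13.55
eef_pos: [0.581, 0.138, 0.0198]
orientation: [-0.105, 0.961, -0.025, -0.256]
wrist_force: [0.2, -0.7, -3.8]
finger_gap: 0.0499
grip_force: 25.0
```

Call:
{"name": "jog_arm", "arguments": {
  "steps": [
    {"offset": [0,0,0],"angular": [0,0,0]},
    {"offset": [0,0,0],"angular": [0,0,0]},
    {"offset": [0,0,0],"angular": [0,0,0]},
    {"offset": [0,0,0],"angular": [0,0,0]},
    {"offset": [0,0,0],"angular": [0,0,0]},
    {"offset": [0,0,-0.02],"angular": [0,0,0]},
    {"offset": [0,0,-0.03],"angular": [0,0,0]},
    {"offset": [0,0,-0.03],"angular": [0,0,0]},
    {"offset": [0,0,-0.03],"angular": [0,0,0]},
    {"offset": [0,0,-0.03],"angular": [0,0,0]},
    {"offset": [0,0,0],"angular": [0,7.3,0]},
    {"offset": [0,0,0],"angular": [0,7.3,0]},
    {"offset": [0,0,0],"angular": [0,7.3,0]}
  ],
  "hand": 0
}}

```text
t: 14.85
eef_pos: [0.6489, 0.1524, 0.1416]
orientation: [-0.098, 0.894, -0.044, -0.435]
wrist_force: [0.2, -0.1, -0.6]
finger_gap: 0.0914
grip_force: 0.0
```

```bash
cat > tin.py <<'E'
from h import *
for nm in('top','scene'):
    I,C=cloud(nm); save(I,'t_%s_%d.png'%(nm,read_state()['t']*100))
    m=(C[...,0]>.47)&(C[...,0]<.66)&(C[...,1]>.06)&(C[...,1]<.22)&(C[...,2]>.043)&(C[...,2]<.056)
    x=C[m]; print(nm,len(x),cv2.minAreaRect(x[:,:2].astype(np.float32)),np.median(x[:,2]))
    print([(np.round(r['at'],3).tolist(),round(r['p'],2)) for r in search_frame('tin',nm)])
a=np.radians(12)
togo([.59,.138,.0345],frame([-np.sin(a),np.cos(a)],52),0.1)
E
python3 tin.py
```

```text
top 12 ((0.5105476379394531, 0.1260330080986023), (0.0010869009420275688, 0.04003692418336868), 9.711189270019531) 0.04917269892696624
[([0.39, 0.157, 0.048], 0.78)]
scene 653 ((0.5674792528152466, 0.1335185170173645), (0.1104806661605835, 0.05642901360988617), 14.308902740478516) 0.04980045138493805
[([0.578, 0.12, 0.046], 0.81), ([0.406, 0.151, 0.038], 0.64), ([0.551, 0.26, 0.068], 0.43)]
t 15.05 p [0.6489 0.1524 0.1384] z [-0.767 -0.164 -0.62 ] y [-0.214  0.977  0.007] q [ 0.16  1.2   0.37 -0.06  2.48 -1.66] gap 0.0914 F [-0.4 -0.3  0.2]
turn(tool,deg) [-0.05  0.34  0.53] shift in target frame [-0.0446 -0.0018  0.0307] in current [-0.0444 -0.0022  0.031 ]
```

Call:
{"name": "jog_arm", "arguments": {
  "steps": [
    {"offset": [-0.021,0,0.015],"angular": [0,0,0]},
    {"offset": [-0.021,0,0.02],"angular": [0,0,0]},
    {"offset": [0,0,0.025],"angular": [0,0,0]},
    {"offset": [0,0,0.025],"angular": [0,0,0]},
    {"offset": [0,0,0.025],"angular": [0,0,0]},
    {"offset": [0,0,0.025],"angular": [0,0,0]},
    {"offset": [0,0,0],"angular": [0,0,0]},
    {"offset": [0,0,0],"angular": [0,0,0]}
  ]
}}

```text
t: 15.85
eef_pos: [0.5713, 0.1362, 0.0263]
orientation: [-0.098, 0.896, -0.044, -0.432]
wrist_force: [0.0, -0.1, -0.0]
finger_gap: 0.091
grip_force: 0.0
```

```bash
python3 -c "
from h import *
a=np.radians(12)
togo([.585,.1375,.034],frame([-np.sin(a),np.cos(a)],52),0)"
```

```text
t 15.85 p [0.5713 0.1362 0.0263] z [-0.765 -0.163 -0.624] y [-0.214  0.977  0.007] q [ 0.16  1.16  0.79 -0.05  2.09 -1.64] gap 0.091 F [ 0.  -0.1 -0. ]
turn(tool,deg) [-0.04  0.58  0.51] shift in target frame [-0.0023 -0.0016  0.0035] in current [-0.0023 -0.0016  0.0035]
```

Call:
{"name": "jog_arm", "arguments": {
  "steps": [
    {"offset": [-0.002,-0.001,0.003],"angular": [0,0,0]},
    {"offset": [0,0,0],"angular": [0,0,0]},
    {"offset": [0,0,0],"angular": [0,0,0]},
    {"offset": [0,0,0],"angular": [0,0,0]},
    {"offset": [0,0,0],"angular": [0,0,0]},
    {"offset": [0,0,0],"angular": [0,0,0]},
    {"offset": [0,0,0],"angular": [0,0,0]},
    {"offset": [0,0,0],"angular": [0,0,0]},
    {"offset": [0.01,0,-0.008],"angular": [0,0,0]},
    {"offset": [0.016,0,-0.0125],"angular": [0,0,0]},
    {"offset": [0.016,0,-0.0125],"angular": [0,0,0]},
    {"offset": [0.016,0,-0.0125],"angular": [0,0,0]},
    {"offset": [0.016,0,-0.0125],"angular": [0,0,0]},
    {"offset": [0.016,0,-0.0125],"angular": [0,0,0]}
  ],
  "hand": 255,
  "force": 25
}}

```text
t: 17.25
eef_pos: [0.5694, 0.134, 0.1369]
orientation: [-0.098, 0.895, -0.044, -0.434]
wrist_force: [-0.3, -0.1, -3.0]
finger_gap: 0.0504
grip_force: 24.9
```

Call:
{"name": "jog_arm", "arguments": {
  "steps": [
    {"offset": [0,0,0],"angular": [0,-6,0]},
    {"offset": [0,0,0],"angular": [0,-6,0]},
    {"offset": [0,0,0],"angular": [0,-6,0]},
    {"offset": [0,0,0],"angular": [0,-6,0]},
    {"offset": [0,0,0],"angular": [0,-6,0]},
    {"offset": [-0.02,0,-0.005],"angular": [0,-6,0]},
    {"offset": [-0.02,0,-0.003],"angular": [0,-6,0]},
    {"offset": [-0.02,0,0],"angular": [0,-6,0]},
    {"offset": [-0.02,0,0.001],"angular": [0,-6,0]},
    {"offset": [-0.02,0,0.004],"angular": [0,-6,0]},
    {"offset": [-0.02,0,0.006],"angular": [0,-6,0]},
    {"offset": [-0.02,0,0.008],"angular": [0,-4,0]},
    {"offset": [-0.02,0,0.01],"angular": [0,-4,0]},
    {"offset": [0,0,0],"angular": [0,0,0]}
  ]
}}

```text
t: 18.65
eef_pos: [0.7297, 0.1693, 0.1112]
orientation: [-0.105, 0.976, 0.024, 0.192]
wrist_force: [-0.4, 0.5, -4.6]
finger_gap: 0.0501
grip_force: 25.0
```

```bash
python3 -c "
from h import *
a=np.radians(12)
togo([.76,.165,.08],frame([-np.sin(a),np.cos(a)],-38),0)"
```

```text
t 18.65 p [0.7297 0.1693 0.1112] z [ 0.369  0.087 -0.925] y [-0.214  0.977  0.007] q [ 0.13  0.62  1.5   0.07  0.63 -1.7 ] gap 0.0501 F [-0.4  0.5 -4.6]
turn(tool,deg) [  0.53 -15.72   0.12] shift in target frame [-0.0035 -0.0105  0.0613] in current [-0.0199 -0.0111  0.0579]
```

Call:
{"name": "jog_arm", "arguments": {
  "steps": [
    {"offset": [0,0,0],"angular": [0.2,-5.3,0]},
    {"offset": [0,0,0],"angular": [0.2,-5.3,0]},
    {"offset": [0,0,0],"angular": [0.1,-5.2,0]},
    {"offset": [0,0,0],"angular": [0,0,0]},
    {"offset": [0,0,0],"angular": [0,0,0]}
  ]
}}

```text
t: 19.15
eef_pos: [0.7298, 0.1724, 0.1115]
orientation: [-0.102, 0.943, 0.037, 0.314]
wrist_force: [1.2, 0.0, -4.0]
finger_gap: 0.0501
grip_force: 25.0
```

```bash
python3 -c "
from h import *
a=np.radians(12)
togo([.74,.165,.08],frame([-np.sin(a),np.cos(a)],-38),0)
a,P=cloud('scene'); save(cv2.resize(a[100:320,200:480],None,fx=2.5,fy=2.5),'up2.png')"
```

```text
t 19.15 p [0.7298 0.1724 0.1115] z [ 0.584  0.134 -0.801] y [-0.216  0.976  0.006] q [ 0.12  0.61  1.73  0.37  0.17 -2.  ] gap 0.0501 F [ 1.2  0.  -4. ]
turn(tool,deg) [ 0.57 -1.19  0.14] shift in target frame [ 0.0128 -0.0094  0.0491] in current [ 0.0118 -0.0099  0.0492]
```

View pics/up2.png

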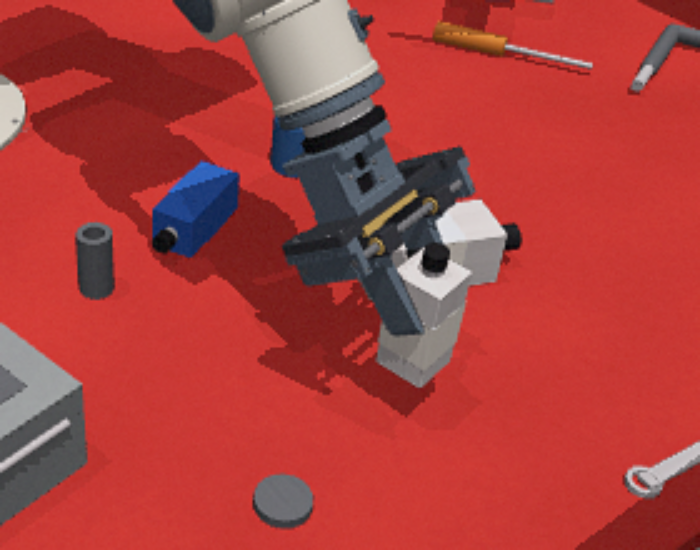

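Call:
{"name": "jog_arm", "arguments": {
  "steps": [
    {"offset": [0,0,0.013],"angular": [0,0,0]},
    {"offset": [0,0,0.013],"angular": [0,0,0]},
    {"offset": [0,0,0.013],"angular": [0,0,0]},
    {"offset": [0,0,0.01],"angular": [0,0,0]},
    {"offset": [0,0,0],"angular": [0,0,0]},
    {"offset": [0,0,0],"angular": [0,0,0]}
  ]
}}

```text
t: 19.8
eef_pos: [0.7587, 0.1787, 0.0716]
orientation: [-0.102, 0.943, 0.037, 0.315]
wrist_force: [-1.0, 1.2, -3.2]
finger_gap: 0.0501
grip_force: 25.0
```

```bash
python3 -c "
from h import *
a=np.radians(12)
togo([.765,.175,.075],frame([-np.sin(a),np.cos(a)],-38),0)
I,C=cloud('scene')
m=(abs(C[...,0]-.77)<.1)&(abs(C[...,1]-.175)<.08)&(C[...,2]>.001)&(C[...,2]<.15)&(I.min(-1)>90)
x=C[m]; print(len(x),np.percentile(x,[1,50,99],axis=0)); print([(np.round(r['at'],3).tolist(),round(r['p'],2)) for r in search_frame('tin','scene')])"
```

```text
t 19.8 p [0.7587 0.1787 0.0716] z [ 0.586  0.134 -0.799] y [-0.215  0.977  0.005] q [ 0.13  0.7   1.68  0.45  0.13 -2.08] gap 0.0501 F [-1.   1.2 -3.2]
turn(tool,deg) [ 0.51 -1.06  0.15] shift in target frame [-0.0063 -0.0049  0.0197] in current [-0.0067 -0.0051  0.0195]
1063 [[0.73293522 0.14407242 0.01554491]
 [0.77295465 0.15909669 0.0857946 ]
 [0.78483895 0.20547168 0.12551759]]
[([0.634, 0.359, 0.038], 0.83), ([0.77, 0.164, 0.093], 0.81), ([0.404, 0.152, 0.04], 0.57)]
```

Call:
{"name": "jog_arm", "arguments": {
  "steps": [
    {"offset": [0,0,0.005],"angular": [0,0,0]},
    {"offset": [0,0,0.005],"angular": [0,0,0]},
    {"offset": [0,0,0.003],"angular": [0,0,0]},
    {"offset": [0,0,0],"angular": [0,0,0]},
    {"offset": [0,0,0],"angular": [0,0,0]}
  ]
}}

```text
t: 20.4
eef_pos: [0.7664, 0.1804, 0.0617]
orientation: [-0.102, 0.943, 0.037, 0.315]
wrist_force: [-0.3, -0.5, -3.6]
finger_gap: 0.0498
grip_force: 25.0
```

Call:
{"name": "jog_arm", "arguments": {
  "steps": [
    {"offset": [0,0,0.003],"angular": [0,0,0]},
    {"offset": [0,0,0],"angular": [0,0,0]},
    {"offset": [0,0,0],"angular": [0,0,0]}
  ]
}}

```text
t: 20.7
eef_pos: [0.7684, 0.1808, 0.0596]
orientation: [-0.102, 0.943, 0.037, 0.315]
wrist_force: [0.9, 0.5, -2.2]
finger_gap: 0.0501
grip_force: 25.0
```

Call:
{"name": "jog_arm", "arguments": {
  "steps": [
    {"offset": [0,0,0.003],"angular": [0,0,0]},
    {"offset": [0,0,0],"angular": [0,0,0]},
    {"offset": [0,0,0],"angular": [0,0,0]}
  ]
}}

```text
t: 21.0
eef_pos: [0.7711, 0.1814, 0.0587]
orientation: [-0.102, 0.942, 0.037, 0.317]
wrist_force: [-3.3, 1.3, 9.8]
finger_gap: 0.0499
grip_force: 25.0
```

```bash
python3 -c "
from h import *
s=read_state();print(s['qpos'],s['wrist_force'])
I,C=cloud('scene')
m=(abs(C[...,0]-.77)<.1)&(abs(C[...,1]-.175)<.08)&(C[...,2]>.001)&(C[...,2]<.15)&(I.min(-1)>90)
x=C[m]; print(len(x),np.percentile(x,[1,50,99],axis=0)); t=x[(x[:,2]>.1)&(x[:,2]<.125)]; print(np.median(t,0),len(t))"
```

```text
[ 0.13084635  0.73170922  1.65575797  0.47995477  0.12106887 -2.11338707] [-3.25698382  1.31144382  9.81500129]
1033 [[0.74287671 0.14743929 0.00352567]
 [0.78399862 0.16184975 0.07645391]
 [0.79647184 0.20859999 0.11583525]]
[0.77689385 0.17053758 0.1104518 ] 362
```

Call:
{"name": "jog_arm", "arguments": {
  "steps": [
    {"offset": [0,0,0],"angular": [0,0,0]},
    {"offset": [0,0,0],"angular": [0,0,0]},
    {"offset": [0,0,0],"angular": [0,0,0]},
    {"offset": [0,0,0],"angular": [0,0,0]},
    {"offset": [0,0,0],"angular": [0,0,0]},
    {"offset": [0,0,0],"angular": [0,0,0]},
    {"offset": [0,0,-0.01],"angular": [0,0,0]},
    {"offset": [0,0,-0.02],"angular": [0,0,0]},
    {"offset": [0,0,-0.03],"angular": [0,0,0]},
    {"offset": [0,0,-0.03],"angular": [0,0,0]},
    {"offset": [0,0,-0.03],"angular": [0,0,0]}
  ],
  "hand": 0,
  "force": 10
}}

```text
t: 22.15
eef_pos: [0.6983, 0.1649, 0.154]
orientation: [-0.102, 0.943, 0.037, 0.315]
wrist_force: [0.3, 1.0, -0.0]
finger_gap: 0.091
grip_force: 0.0
```

```bash
python3 -c "
from h import *
s=read_state();print(s['qpos'],s['eef_pos'],s['wrist_force'])
a,C=cloud('scene'); save(a,'rel.png')
for t in ('tin','puck'): print([(np.round(r['at'],3).tolist(),round(r['p'],2)) for r in search_frame(t,'scene')])
a,Q=cloud('top');np.savez('b.npz',a=a,Q=Q)"
```

```text
[ 0.11710973  0.50857593  1.78219547  0.30063969  0.21762932 -1.94135782] [0.69831203 0.16487058 0.15403994] [ 0.26054604  1.00834763 -0.01200929]
[([0.611, 0.305, 0.055], 0.85), ([0.773, 0.16, 0.079], 0.78)]
[([0.759, -0.004, 0.016], 0.6)]
```

View pics/rel.png

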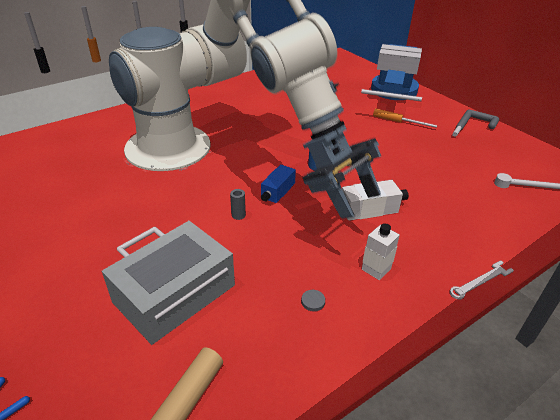

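The tin stands upright and free at (380,250), and everything else is where it was. Next: level the tool up high and yaw it for the case handle.

Call:
{"name": "jog_arm", "arguments": {
  "steps": [
    {"offset": [0,0,-0.04],"angular": [0,0,0]},
    {"offset": [-0.02,0,-0.03],"angular": [0,3,0]},
    {"offset": [-0.02,0,-0.03],"angular": [0,5,0]},
    {"offset": [-0.01,0,-0.03],"angular": [0,7,0]},
    {"offset": [0,0,0],"angular": [0,7,0]},
    {"offset": [0,0,0],"angular": [0,7,0]},
    {"offset": [0,0,0],"angular": [0,7.7,0]},
    {"offset": [0,0,0],"angular": [0,0,8.3]},
    {"offset": [0,0,0],"angular": [0,0,8.3]},
    {"offset": [0,0,0],"angular": [0,0,8.3]},
    {"offset": [0,0,0],"angular": [0,0,8.3]},
    {"offset": [0,0,0],"angular": [0,0,8.3]},
    {"offset": [0,0,0],"angular": [0,0,8.3]},
    {"offset": [0,0,0],"angular": [0,0,8.3]},
    {"offset": [0,0,0],"angular": [0,0,8.3]},
    {"offset": [0,0,0],"angular": [0,0,8.3]},
    {"offset": [0,0,0],"angular": [0,0,8.3]},
    {"offset": [0,0,0],"angular": [0,0,8.3]}
  ],
  "hand": 143
}}

```text
t: 24.15
eef_pos: [0.6707, 0.1593, 0.2738]
orientation: [0.636, 0.771, 0.019, 0.01]
wrist_force: [0.0, -1.0, 0.0]
finger_gap: 0.0401
grip_force: 0.0
```

```bash
python3 - <<'E'
from h import *
z=np.load('a.npz')
for k in 'PQ':
    C=z[k].reshape(-1,3); C=C[~np.isnan(C[:,0])]
    m=(C[:,2]>.096)&(C[:,2]<.105)&(C[:,0]>.4)&(C[:,0]<.7)&(C[:,1]<-.1)&(C[:,1]>-.4)
    a=np.radians(11.1); ex=np.array([np.cos(a),np.sin(a)]); ey=np.array([-ex[1],ex[0]])
    u=C[:,:2]@ex; v=C[:,:2]@ey
    print(k,'lid u',np.percentile(u[m],[.3,99.7]).round(4),'v',np.percentile(v[m],[.3,99.7]).round(4))
    uf=np.percentile(u[m],99.7); n=(abs(C[:,2]-.087)<.012)&(u<uf-.175)&(u>uf-.215)&(v>-.40)&(v<-.25)
    print(n.sum(),'bar u',np.percentile(u[n],[2,50,98]).round(4),'v',np.percentile(v[n],[1,50,99]).round(4),'z',np.percentile(C[n,2],[50,98]).round(4))
    # bar front line direction
    b=np.c_[u[n],v[n]]; c=b[abs(b[:,1]-np.median(b[:,1]))<.03]; print('slope',np.polyfit(c[:,1],c[:,0],1))
a=np.radians(11.1)
G=[.453,-.2636,.085]; togo(G,frame([np.cos(a),np.sin(a)],0),.12)
E
```

```text
P lid u [0.4381 0.5893] v [-0.4558 -0.2365]
274 bar u [0.3893 0.3978 0.4122] v [-0.397  -0.3489 -0.298 ] z [0.0891 0.0922]
slope [0.00479407 0.39819289]
Q lid u [0.437  0.5861] v [-0.456  -0.2364]
304 bar u [0.3861 0.3935 0.4097] v [-0.3952 -0.3449 -0.2958] z [0.0901 0.0939]
slope [0.00064996 0.39201848]
t 24.15 p [0.6707 0.1593 0.2738] z [ 0.039  0.017 -0.999] y [0.981 0.19  0.041] q [ 0.14  0.52  1.13  0.01  1.45 -0.05] gap 0.0401 F [ 0. -1.  0.]
turn(tool,deg) [ 2.37 -0.52 -0.15] shift in target frame [-0.373  -0.2951  0.0878] in current [-0.3746 -0.2974  0.0721]
```

Call:
{"name": "jog_arm", "arguments": {
  "steps": [
    {"offset": [0,0,0],"angular": [2.4,-0.5,0]},
    {"offset": [-0.034,-0.027,0],"angular": [0,0,0]},
    {"offset": [-0.034,-0.027,0],"angular": [0,0,0]},
    {"offset": [-0.034,-0.027,0],"angular": [0,0,0]},
    {"offset": [-0.034,-0.027,0],"angular": [0,0,0]},
    {"offset": [-0.034,-0.027,0],"angular": [0,0,0]},
    {"offset": [-0.034,-0.027,0],"angular": [0,0,0]},
    {"offset": [-0.034,-0.027,0],"angular": [0,0,0]},
    {"offset": [-0.034,-0.027,0],"angular": [0,0,0]},
    {"offset": [-0.034,-0.027,0],"angular": [0,0,0]},
    {"offset": [-0.034,-0.027,0],"angular": [0,0,0]},
    {"offset": [-0.033,-0.025,0],"angular": [0,0,0]},
    {"offset": [0,0,0.03],"angular": [0,0,0]},
    {"offset": [0,0,0.03],"angular": [0,0,0]},
    {"offset": [0,0,0.025],"angular": [0,0,0]},
    {"offset": [0,0,0],"angular": [0,0,0]}
  ]
}}

```text
t: 25.75
eef_pos: [0.4528, -0.2635, 0.1866]
orientation: [0.634, 0.773, 0.0, -0.003]
wrist_force: [-0.4, -0.3, 1.3]
finger_gap: 0.0402
grip_force: 0.0
```

```bash
python3 -c "
from h import *
a=np.radians(11.1)
togo([.4527,-.2638,.085],frame([np.cos(a),np.sin(a)],0),0)
a,P=cloud('scene'); 
a,_=snapshot('wrist'); save(a,'wr.png'); print(search_frame('lid_bar','wrist'))"
```

```text
t 25.75 p [ 0.4528 -0.2635  0.1866] z [-0.004  0.004 -1.   ] y [ 0.981  0.195 -0.003] q [-0.64  0.39  1.62  0.    1.14 -0.84] gap 0.0402 F [-0.4 -0.3  1.3]
turn(tool,deg) [-0.17 -0.26  0.16] shift in target frame [-3.000e-04 -1.000e-04  1.206e-01] in current [-0.0009  0.0002  0.1206]
[{'at': [0.5455, -0.2085, 0.0993], 'p': 0.62}]
```

View pics/wr.png

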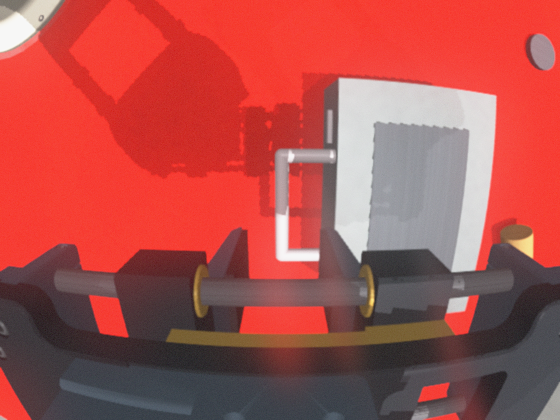

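The wrist view shows the bar (column 283, rows 155–255) centred between the fingertips (240 and 328). Going down and gripping.

Call:
{"name": "jog_arm", "arguments": {
  "steps": [
    {"offset": [0,0,0.02],"angular": [0,0,0]},
    {"offset": [0,0,0.02],"angular": [0,0,0]},
    {"offset": [0,0,0.02],"angular": [0,0,0]},
    {"offset": [0,0,0.02],"angular": [0,0,0]},
    {"offset": [0,0,0.02],"angular": [0,0,0]},
    {"offset": [0,0,0.018],"angular": [0,0,0]},
    {"offset": [0,0,0],"angular": [0,0,0]},
    {"offset": [0,0,0],"angular": [0,0,0]}
  ]
}}

```text
t: 26.7
eef_pos: [0.455, -0.2648, 0.0731]
orientation: [0.634, 0.773, 0.0, 0.001]
wrist_force: [0.4, -0.2, 0.3]
finger_gap: 0.0405
grip_force: 0.0
```

Call:
{"name": "jog_arm", "arguments": {
  "steps": [
    {"offset": [0,0,0],"angular": [0,0,0]},
    {"offset": [0,0,0],"angular": [0,0,0]},
    {"offset": [0,0,0],"angular": [0,0,0]},
    {"offset": [0,0,0],"angular": [0,0,0]},
    {"offset": [0,0,0],"angular": [0,0,0]},
    {"offset": [0,0,0],"angular": [0,0,0]}
  ],
  "hand": 255,
  "force": 20
}}

```text
t: 27.3
eef_pos: [0.4519, -0.2649, 0.0724]
orientation: [0.634, 0.773, -0.001, -0.001]
wrist_force: [-19.3, -11.3, 14.1]
finger_gap: 0.0115
grip_force: 20.0
```

```bash
cat > arc.py <<'E'
from h import *
p,r,s=pose(); z=r.apply([0,0,1])
ex=np.array([.9813,.1925]); 
print('p',p.round(4),'z',z.round(4),'gap',s['finger_gap'],'F',np.round(s['wrist_force'],1),'M',np.round(s['moment'],2))
# polar angle of the gripped point (.019 behind TCP) about the hinge
h=np.array([.6436,-.2263]); g=p-.019*z; u=(g[:2]-h)@ex; w=g[2]-.07
print('rad',np.hypot(u,w),'lid',np.arctan2(w,-u)-np.arctan2(.015,.195))
E
python3 arc.py; python3 - <<'E'
import numpy as np
R=.1956;ph=np.arctan2(.015,.195); th=np.linspace(0,1.33,20)
y=-R*np.cos(th+ph); z=R*np.sin(th+ph)
print(np.c_[np.diff(y),np.diff(z)].round(4).tolist())
E
```

```text
p [ 0.4519 -0.2649  0.0724] z [-2.7e-03 -5.0e-04 -1.0e+00] gap 0.01148306755353752 F [-19.3 -11.3  14.1] M [-1.97  3.73 -0.05]
rad 0.19661631569643476 lid 0.032172359600354236
[[0.0015, 0.0136], [0.0025, 0.0135], [0.0034, 0.0133], [0.0043, 0.013], [0.0052, 0.0127], [0.0061, 0.0123], [0.0069, 0.0118], [0.0077, 0.0113], [0.0085, 0.0107], [0.0092, 0.0101], [0.0099, 0.0094], [0.0106, 0.0087], [0.0111, 0.0079], [0.0117, 0.0071], [0.0121, 0.0063], [0.0126, 0.0054], [0.0129, 0.0046], [0.0132, 0.0036], [0.0134, 0.0027]]
```

The bar is held (gap 11.5 mm) with about 22 N of side load from a 3 mm offset. I'll ease that, then start the arc.

Call:
{"name": "jog_arm", "arguments": {
  "steps": [
    {"offset": [0,-0.003,0],"angular": [0,0,0]},
    {"offset": [0,0,0],"angular": [0,0,0]},
    {"offset": [0,0.0015,-0.0136],"angular": [0,0,0]},
    {"offset": [0,0.0025,-0.0135],"angular": [0,0,0]},
    {"offset": [0,0.0034,-0.0133],"angular": [0,0,0]},
    {"offset": [0,0.0043,-0.013],"angular": [0,0,0]},
    {"offset": [0,0.0052,-0.0127],"angular": [0,0,0]},
    {"offset": [0,0,0],"angular": [0,0,0]},
    {"offset": [0,0,0],"angular": [0,0,0]}
  ]
}}

```text
t: 28.2
eef_pos: [0.4679, -0.2619, 0.138]
orientation: [0.634, 0.773, 0.0, 0.001]
wrist_force: [3.1, -3.0, -3.8]
finger_gap: 0.0112
grip_force: 20.0
```

```bash
sed -i 's/p-.019\*z/p-.0127*z/' arc.py; python3 arc.py
```

```text
p [ 0.4679 -0.2619  0.138 ] z [ 1.8e-03 -7.0e-04 -1.0e+00] gap 0.011186352431617579 F [ 3.1 -3.  -3.8] M [-0.54 -0.28 -0.01]
rad 0.19658856905360514 lid 0.3460875291007104
```

Call:
{"name": "jog_arm", "arguments": {
  "steps": [
    {"offset": [0,0.0061,-0.0123],"angular": [0,0,0]},
    {"offset": [0,0.0069,-0.0118],"angular": [0,0,0]},
    {"offset": [0,0.0077,-0.0113],"angular": [0,0,0]},
    {"offset": [0,0.0085,-0.0107],"angular": [0,0,0]},
    {"offset": [0,0.0092,-0.0101],"angular": [0,0,0]},
    {"offset": [0,0.0099,-0.0094],"angular": [0,0,0]},
    {"offset": [0,0.0106,-0.0087],"angular": [0,0,0]},
    {"offset": [0,0.0111,-0.0079],"angular": [0,0,0]},
    {"offset": [0,0.0117,-0.0071],"angular": [0,0,0]},
    {"offset": [0,0.0121,-0.0063],"angular": [0,0,0]},
    {"offset": [0,0,0],"angular": [0,0,0]},
    {"offset": [0,0,0],"angular": [0,0,0]},
    {"offset": [0,0,0],"angular": [0,0,0]}
  ]
}}

```text
t: 29.5
eef_pos: [0.559, -0.2439, 0.234]
orientation: [0.634, 0.773, -0.0, 0.0]
wrist_force: [-7.6, -1.8, 14.9]
finger_gap: 0.0116
grip_force: 20.0
```

```bash
python3 arc.py; python3 -c "
from h import *
a,C=cloud('scene'); save(a,'lid1.png'); np.savez('c.npz',a=a,C=C)"
```

```text
p [ 0.559  -0.2439  0.234 ] z [ 3.e-04 -9.e-04 -1.e+00] gap 0.011571129393961934 F [-7.6 -1.8 14.9] M [-0.35  1.48 -0.04]
rad 0.19665901371298689 lid 1.039081090756093
```

View pics/lid1.png

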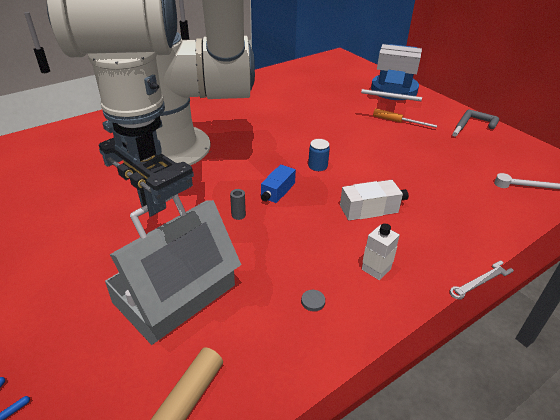

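Call:
{"name": "jog_arm", "arguments": {
  "steps": [
    {"offset": [0,0.0126,-0.0052],"angular": [0,0,0]},
    {"offset": [0,0.0129,-0.0042],"angular": [0,0,0]},
    {"offset": [0,0.0132,-0.0033],"angular": [0,0,0]},
    {"offset": [0,0.0134,-0.0024],"angular": [0,0,0]},
    {"offset": [0,0.0025,0],"angular": [0,0,0]},
    {"offset": [0,0,0],"angular": [0,0,0]},
    {"offset": [0,0,0],"angular": [0,0,0]},
    {"offset": [0,0,0],"angular": [0,0,0]}
  ]
}}

```text
t: 30.35
eef_pos: [0.6135, -0.2332, 0.2497]
orientation: [0.634, 0.773, 0.0, 0.001]
wrist_force: [-2.5, -0.6, 16.1]
finger_gap: 0.0114
grip_force: 20.0
```

```bash
cat > fit.py <<'E'
from h import *
def ang(C,th):
    ex=np.array([.9813,.1925]);ey=np.array([-.1925,.9813]);h=np.array([.6436,-.2263])
    C=C.reshape(-1,3);C=C[~np.isnan(C[:,0])]
    u=(C[:,:2]-h)@ex;v=(C[:,:2]-h)@ey;w=C[:,2]-.07
    for _ in range(4):
        n=u*np.sin(th)+w*np.cos(th); s=-u*np.cos(th)+w*np.sin(th)
        m=(abs(n-.03)<.007)&(abs(v)<.1)&(s>.03)&(s<.14)
        k=np.polyfit(s[m],n[m],1); th+=np.arctan(k[0])
    return m.sum(),round(float(th),4),k.round(4)
print('before',ang(np.load('c.npz')['C'],1.04)); print('flat',ang(np.load('a.npz')['P'],0.))
I,C=cloud('scene');print('now',ang(C,1.32)); save(I,'fin.png')
for t in('tin','puck','socket','grease'): print(t,[(np.round(r['at'],3).tolist(),round(r['p'],2)) for r in search_frame(t,'scene')])
E
python3 arc.py; python3 fit.py
```

```text
p [ 0.6135 -0.2332  0.2497] z [ 0.0026 -0.001  -1.    ] gap 0.011356641596459594 F [-2.5 -0.6 16.1] M [-0.01  0.41 -0.03]
rad 0.1948271551769507 lid 1.3349130654159853
before (np.int64(5554), 1.034, array([-0.    ,  0.0311]))
flat (np.int64(3716), -0.0063, array([-0.   ,  0.031]))
now (np.int64(4844), 1.3323, array([-0.    ,  0.0312]))
tin [([0.404, 0.15, 0.036], 0.94), ([0.606, 0.3, 0.056], 0.84), ([0.776, 0.159, 0.08], 0.72), ([0.372, 0.315, 0.054], 0.48)]
puck [([0.761, -0.007, 0.013], 0.94)]
socket []
grease [([0.373, 0.319, 0.058], 0.84)]
```

Call:
{"name": "jog_arm", "arguments": {
  "steps": [
    {"offset": [0,0,-0.001],"angular": [0,0,0]},
    {"offset": [0,0,0],"angular": [0,0,0]},
    {"offset": [0,0,0],"angular": [0,0,0]},
    {"offset": [0,0,0],"angular": [0,0,0]},
    {"offset": [0,0,0],"angular": [0,0,0]}
  ],
  "force": 25
}}

```text
t: 31.1
eef_pos: [0.6133, -0.2332, 0.2497]
orientation: [0.634, 0.773, 0.0, 0.001]
wrist_force: [0.9, -6.8, 1.7]
finger_gap: 0.0114
grip_force: 25.0
```

```bash
python3 arc.py; python3 fit.py | grep now
```

```text
p [ 0.6133 -0.2332  0.2497] z [ 1.2e-03 -6.0e-04 -1.0e+00] gap 0.011417254225189655 F [ 0.9 -6.8  1.7] M [-1.12 -0.12 -0.  ]
rad 0.19494115588744945 lid 1.3339140546135322
now (np.int64(4842), 1.331, array([0.    , 0.0312]))
```

View pics/fin.png

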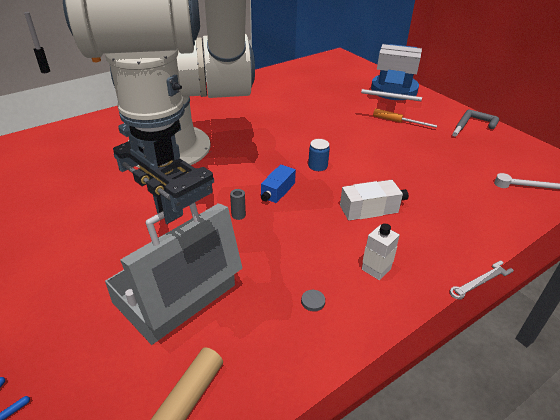

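The lid is held at 1.33 rad with low forces, the tin stands at (380,250), and the bystanders haven't moved.

```bash
python3 -c "
from rig import *
print(hand_in())"
```

```text
the job is handed in; nothing more can be done
None
```

The oil tin is standing upright and released on the bench, and the case lid is held by its handle at about 1.33 rad, its balance point; the job is handed in (about 31 s of the 64 s used, result not shown), with the other things on the bench unmoved in the last picture.

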